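Ring for the packer and point out the order at the gingerbread stall

ROBOT

A 6-joint arm with a two-finger parallel gripper is mounted at the origin on the work surface. World frame = base frame: x ahead of the robot, y to its left, z up, the work surface at z = 0. Lengths are in m, angles in rad, forces in N, time in s.
With the tool pointing down it reaches from about 0.4 to 0.825 m from the base axis. Payload 7 kg.
Tool frame: the origin (TCP) lies between the finger pads, 19 mm behind the fingertips; this is the grasp point; z points along the fingers, y is the line along which they close (so a half turn about z gives the same grasp; the last joint's range is limited). The gripper opens to 88 mm and grips with 3 to 60 N. Pads are 19 mm wide; open, the fingers measure 130 mm over their backs; the gripper's body (78 mm by 193 mm) begins 47 mm behind the grasp point.
Start: joints at [-0.92, 0.359, 0.012, 0, -1.224, -0.288], TCP at [0.24, -0.631, 0.245] pointing down, gripper open.
Joint ranges: [-3.07, 3.07], [-1.43, 2.12], [-1.02, 1.25], [-3.03, 1.67], [-3.05, -0], [-3.03, 3.03]. Speed limits (rad/s): [2.39, 2.39, 3.01, 3.14, 3.14, 3.14].

INTERFACE

Orientations are given as [roll, pitch, yaw] about the fixed x, y, z axes, in that order (R = Rz(yaw) Ry(pitch) Rx(roll)).
In Python, from station import arm gives the robot as it stands. The module is installed in compiled form; this text tells all that it offers.
- The arm moves only by the tool move_arm, never from a script. Its argument "increments" is a list of rows, each an object of numbers: "jaw": the gripper command: -1 is shut, 1 is fully open, values between are in proportion; "dx", "dy", "dz": the shift along the tool's x, y, z in m; "twist": the turn about the tool's z in rad. A call has 1 to 12 rows; each row shifts and turns the commanded pose from where the row before left it, along the tool's axes as they then stand; what a row does not reach is not made up. A row lasts 1/12 s, in which the tool goes at most 41.7 mm and 7.16 degrees, less where a joint would pass 70% of its speed; a pose out of reach is approached as far as the arm can. A call is refused whole if a number of a shift passes 0.0417 or a number of a turn 0.125, either way. A call with a gripper value outside its range is refused whole. The fingers move at their own pace and stop on an object; "force" is the grip in N (left out, the last holds). Time passes only in rows, so rows that do not move let the fingers close. It gives the time, the measured TCP pose, the force, the opening and the grip force at its end, in the units of the state.
- arm.get_state(): the state, without advancing time (a new reading comes with each control period).
- arm.grab_frame(name): name is "scene" or "side" or "wrist"; returns the picture (480x640x3 uint8, blue, green, red); there is no depth.
- arm.camera_info(name): a dict with "K" (3x3 intrinsics, pixels), "extrinsics" (4x4, takes a point from camera to world coordinates). Camera axes: x right, y down, z forward; pixel columns grow to the right and rows downward; lengths in m; the calibration is good to about 2 mm. The wrist camera is an equidistant fisheye: a pixel r from the principal point sees the ray r / f radians off the axis. A picture is of the moment at which its call begins: read the wrist's pose just before it. camera_info takes no time and is no camera call; for the wrist camera it gives the pose at the moment of the call.
- arm.job_done(): hands the job in; it is judged then, once.
Trained networks look in the newest picture that a camera, given by its name, has taken for a name from the list of things; names that differ only in an ending like _2 or _b are one class to them, and where a whole thing is asked for, a point or a joint stands for the part that bears it (a point fixed in the world has none). Each returns a list of dicts, best first, with "score" (0 to 1); they miss things now and then, are a little off and sometimes report something else, mostly with a low value. They report only what shows in the picture. A call takes as long as a camera call.
- arm.find_in(camera, name): "position" ([x, y, z] in m, in world coordinates, good to about 4 mm: the middle of the surface that is visible of it).
- arm.silhouettes(camera, name): "pixels" (480x640 bool, what is visible of it).
- arm.pinpoint(camera, name): "position" ([x, y, z] in m, in world coordinates, good to about 4 mm: a listed point, or the origin of a listed thing).
The state is a dict: "t": time; "q": joint angles; "qd": joint speeds; "joint_efforts": joint torques, N m; "eef_pos": TCP position; "ee_rot": TCP orientation; "force": force on the tool from outside, world axes, zero at the start; "moment": the same for the moment, N m; "width": finger opening in m; "gripper_force": force on a finger pad.
Only numpy, scipy, OpenCV 4.12 (cv2) and the standard library are available. Lean on these libraries where they do the work, as an engineer would, in place of code of your own. Each camera call takes 0.05 s, during which the arm holds its last target. There are 200 camera calls.

TASK

Show the packer what goes where: gently press the knob of the counter bell right down and let it go to ring it, then point down at the middle of the smaller heart-shaped gingerbread, and then down at the middle of the open low round tin it is to be packed in, each time holding still for two seconds with the fingertips about 2 cm above it (above the rim, for the tin). Touch nothing but the bell, move or pick up nothing, and do not come down over any of the other gingerbreads or tins: lift the hand well up before going from one to the next. Finish with the hand raised at least 20 cm above the counter.

Things in the scene. Friction and masses are not known exactly. Their poses are not given: they have to be found in the camera images.
- bell: the counter bell as a whole: fixed to the counter; origin under its middle
- bell_top (a point): top of the push knob of the counter bell: a bare steel dome 72 mm across on a black foot 76 mm across, fixed to the counter between the tray and the packing board; the knob is 18 mm across, sticks up out of the dome's middle, and its top stands 54 mm above the counter. Site z points up
- plunger (a joint): how far the bell's knob is pressed straight down: 0 at rest, 0.005 m at its hard stop; spring-loaded, about 1 N to start and 4.6 N fully down, springs back by itself; the bell rings from 0.004 m
- tray: square aluminium baking tray 290 x 290 mm, floor 4 mm thick, rim 16 mm high, fixed to the counter to the left or right of the bell; the four gingerbreads lie on it in a two by two pattern about 130 mm apart. Origin under its middle
- board: square plywood packing board 280 x 280 x 12 mm, fixed on the other side of the bell from the tray; three open steel tins stand on it, about 130 mm apart. Origin under its middle
- small_heart: brown gingerbread, 22 mm thick, with thin white icing lines (1.5 mm high at most), lying loose on the tray; the smaller of two heart-shaped ones, 78 mm wide and 71 mm long. Origin at the middle of its underside
- small_heart_top (a point): middle of the top face of the small heart, 22 mm above its underside; z points up
- large_heart: brown gingerbread, 22 mm thick, with thin white icing lines (1.5 mm high at most), lying loose on the tray; the larger of two heart-shaped ones, 105 mm wide and 96 mm long. Origin at the middle of its underside
- large_heart_top (a point): middle of the top face of the large heart, 22 mm above its underside; z points up
- round_bread: brown gingerbread, 22 mm thick, with thin white icing lines (1.5 mm high at most), lying loose on the tray; the round one, 84 mm across. Origin at the middle of its underside
- round_bread_top (a point): middle of the top face of the round gingerbread, 22 mm above its underside; z points up
- slab_bread: brown gingerbread, 22 mm thick, with thin white icing lines (1.5 mm high at most), lying loose on the tray; the rectangular one, 95 x 70 mm. Origin at the middle of its underside
- slab_bread_top (a point): middle of the top face of the rectangular gingerbread, 22 mm above its underside; z points up
- low_tin: low wide round tin, 110 mm across and 40 mm high, open on top, walls and bottom 3 mm, bare steel, standing loose on the packing board. Origin at the middle of its underside
- low_tin_mouth (a point): middle of the open mouth of the low round tin, level with its rim, 40 mm above its underside; z points up
- tall_tin: tall narrow round tin, 72 mm across and 85 mm high, open on top, walls and bottom 3 mm, bare steel, standing loose on the packing board. Origin at the middle of its underside
- tall_tin_mouth (a point): middle of the open mouth of the tall tin, level with its rim, 85 mm above its underside; z points up
- square_tin: square tin, 100 x 100 mm and 40 mm high, open on top, walls and bottom 3 mm, bare steel, standing loose on the packing board. Origin at the middle of its underside
- square_tin_mouth (a point): middle of the open mouth of the square tin, level with its rim, 40 mm above its underside; z points up
- honey_jar: closed amber honey jar, 60 mm across, 100 mm high, at the far edge of the counter. Origin under its middle; leave alone
- rolling_pin: wooden rolling pin 36 mm thick and 200 mm long, lying along y at the far edge on the right. Origin under its middle; leave alone
- spatula: spatula about 200 mm long lying flat along y at the far edge on the left; leave alone

How it is judged:
On the way, in this order (a step that is already met when the one before it is completed fails the run):
1. the bell's knob is pressed down (at least 4 of its 5 mm) (value of joint plunger above 0.004 m), for 0.05 s.
2. the bell's knob is released and up again (value of joint plunger below 0.001 m), for 0.05 s.
3. the tool points down at the small heart for 1.5 s: TCP within 25 mm sideways of the middle of its top and 15 to 60 mm above it, tool within about 50 degrees of straight down (horizontal distance between the grasp point and small_heart_top below 0.025 m and z of the grasp point in the frame of small_heart_top between 0.015 and 0.06 m and angle between the grasp point's own z axis and vertical above 2.25 rad), for 1.5 s.
4. the tool points down at the low round tin for 1.5 s: TCP within 25 mm sideways of the middle of its mouth and 15 to 60 mm above its rim, tool within about 50 degrees of straight down (horizontal distance between the grasp point and low_tin_mouth below 0.025 m and z of the grasp point in the frame of low_tin_mouth between 0.015 and 0.06 m and angle between the grasp point's own z axis and vertical above 2.25 rad), for 1.5 s.
At the end, for the whole second after the job is handed in: The bell's knob is up again (less than 1 mm pressed), the TCP is more than 18 cm above the counter, and all gingerbreads, tins and other loose things are within 8 mm of where they started, the gingerbreads and tins at rest (value of joint plunger below 0.001 m and height (world z) of the grasp point above 0.18 m and distance of each of small_heart, large_heart, round_bread, slab_bread, low_tin, tall_tin, square_tin, honey_jar, rolling_pin, spatula from where it was at the start of the episode below 0.008 m and linear speed of each of small_heart, large_heart, round_bread, slab_bread, low_tin, tall_tin, square_tin below 0.02 m/s); the robot touches nothing.
It fails at once if the robot touches a gingerbread, a tin, the honey jar, the rolling pin or the spatula (contact force between any of the arm, the fingers and small_heart above 0.5 N or contact force between any of the arm, the fingers and large_heart above 0.5 N or contact force between any of the arm, the fingers and round_bread above 0.5 N or contact force between any of the arm, the fingers and slab_bread above 0.5 N or contact force between any of the arm, the fingers and low_tin above 0.5 N or contact force between any of the arm, the fingers and tall_tin above 0.5 N or contact force between any of the arm, the fingers and square_tin above 0.5 N or contact force between any of the arm, the fingers and honey_jar above 0.5 N or contact force between any of the arm, the fingers and rolling_pin above 0.5 N or contact force between any of the arm, the fingers and spatula above 0.5 N).
It fails at once if a gingerbread, a tin, the jar, the rolling pin or the spatula is shifted or lifted by more than 8 mm (distance of any of small_heart, large_heart, round_bread, slab_bread, low_tin, tall_tin, square_tin, honey_jar, rolling_pin, spatula from where it was at the start of the episode above 0.008 m).
It fails at once if the tool is brought low over a gingerbread or tin that is not meant (TCP within 30 mm sideways of its middle and less than 55 mm above its top) ((horizontal distance between the grasp point and large_heart_top below 0.03 m and z of the grasp point in the frame of large_heart_top below 0.055 m) or (horizontal distance between the grasp point and round_bread_top below 0.03 m and z of the grasp point in the frame of round_bread_top below 0.055 m) or (horizontal distance between the grasp point and slab_bread_top below 0.03 m and z of the grasp point in the frame of slab_bread_top below 0.055 m) or (horizontal distance between the grasp point and tall_tin_mouth below 0.03 m and z of the grasp point in the frame of tall_tin_mouth below 0.055 m) or (horizontal distance between the grasp point and square_tin_mouth below 0.03 m and z of the grasp point in the frame of square_tin_mouth below 0.055 m)).
It fails at once if the bell is struck with more than 40 N (contact force between any of the arm, the fingers and bell above 40 N).
It also fails if it takes over 58 s, if anything falls off the work surface, if the arm or the gripper's body presses on something with over 40 N, if the wrist force passes 120 N, or if a joint passes its speed limit or range.

## Working session

There is one attempt and no reset: what is moved stays moved. The work goes in short steps, Python scripts to look and compute and a tool call to move; the robot and the scene stay as the last step left them, time stands still between calls to the robot, and variables do not carry over. Pictures are saved under pics/ and viewed, at most 10 in all, crops included, and the job is handed in when it is done.

Besides the shell and the picture viewer there is one more tool, called after ">>>" as name(argument=value, ...) on one line, values as JSON. move_arm: Moves the arm, as the interface text tells. Its arguments: {"type":"object","properties":{"increments":{"type":"array"},"force":{"type":"number"}},"required":["increments"]}

```bash
mkdir -p pics
cat > h.py <<'E'
from station import arm
import numpy as np, cv2
names=["bell_top","small_heart_top","large_heart_top","round_bread_top","slab_bread_top","low_tin_mouth","tall_tin_mouth","square_tin_mouth"]
def look(cams,ns=names):
    for c in cams:
        for n in ns:
            r=arm.pinpoint(c,n)
            print(c,n,[(np.round(d["position"],3).tolist(),round(d["score"],2)) for d in r[:3]])
E
python3 - <<'E'
from h import *
for c in ("scene","side"):
    cv2.imwrite(f"pics/{c}1.png",arm.grab_frame(c))
look(["scene","side"])
s=arm.get_state(); print(s["t"],s["eef_pos"],s["ee_rot"],s["width"],s["force"])
E
```

```text
scene bell_top [([0.625, -0.182, 0.002], 0.66), ([0.463, 0.017, 0.053], 0.55)]
scene small_heart_top [([0.623, -0.306, 0.023], 0.66)]
scene large_heart_top [([0.635, -0.177, 0.03], 0.66), ([0.484, -0.3, 0.028], 0.45), ([0.62, -0.308, 0.024], 0.25)]
scene round_bread_top [([0.504, -0.161, 0.028], 0.94)]
scene slab_bread_top [([0.485, -0.298, 0.027], 0.66), ([0.566, 0.224, -0.001], 0.28), ([0.624, -0.178, 0.001], 0.26)]
scene low_tin_mouth [([0.509, 0.156, 0.052], 0.75), ([0.501, -0.165, 0.03], 0.69)]
scene tall_tin_mouth [([0.631, 0.162, 0.1], 0.72)]
scene square_tin_mouth [([0.569, 0.289, 0.054], 0.61)]
side bell_top [([0.627, -0.179, 0.006], 0.67), ([0.464, 0.019, 0.056], 0.63), ([0.772, 0.173, 0.002], 0.31)]
side small_heart_top [([0.618, -0.31, 0.026], 0.78)]
side large_heart_top [([0.628, -0.181, 0.021], 0.78), ([0.768, -0.167, -0.001], 0.33), ([0.481, -0.298, 0.03], 0.26)]
side round_bread_top [([0.503, -0.165, 0.026], 0.59)]
side slab_bread_top [([0.483, -0.297, 0.029], 0.95)]
side low_tin_mouth [([0.509, 0.154, 0.05], 0.96)]
side tall_tin_mouth [([0.635, 0.16, 0.097], 0.73)]
side square_tin_mouth [([0.565, 0.295, 0.053], 0.67), ([0.558, -0.241, 0.005], 0.44)]
0.9 [ 0.23952704 -0.63105426  0.24538287] [-3.14155311e+00  1.01332742e-05 -2.77879681e+00] 0.08758880013102666 [-0.18896108 -0.49098258 -0.11945951]
```

View pics/scene1.png

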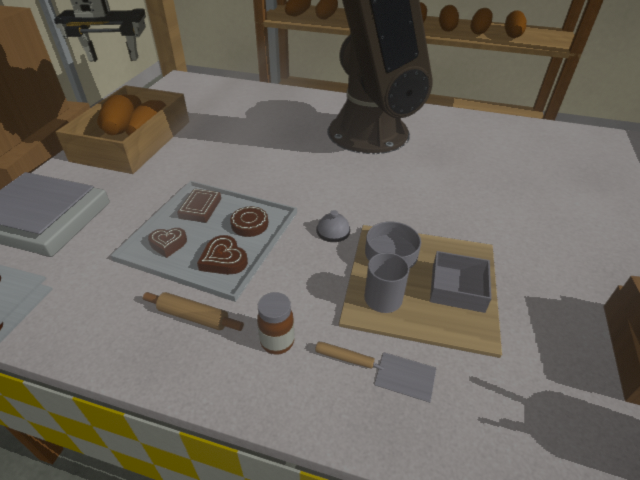

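View pics/side1.png

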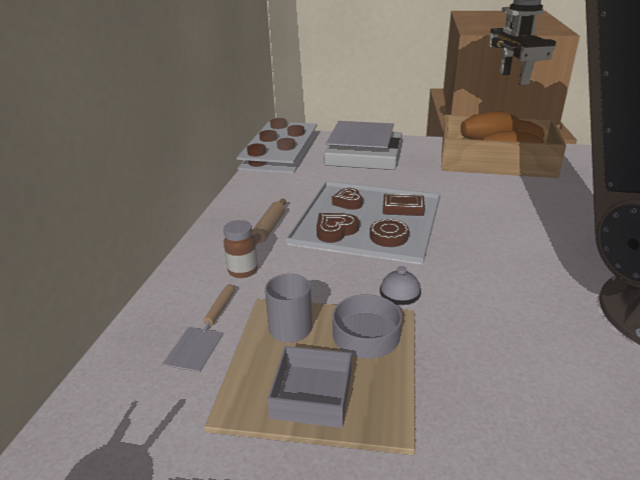

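The scene picture shows the small heart at (168,240), the large heart at (222,255) and the bell knob at about (334,213). The low tin's mouth is at (393,241), the tall tin at (386,283) and the square tin at (461,281). In the side picture the small heart is at (347,197), the bell knob at (402,270) and the low tin's mouth at (368,317). The next step is to triangulate these points myself.

```bash
cat >> h.py <<'E'
def ray(c,uv):
    i=arm.camera_info(c); K=np.array(i["K"]);T=np.array(i["extrinsics"])
    d=T[:3,:3]@np.linalg.inv(K)@[*uv,1]; return T[:3,3],d/np.linalg.norm(d)
def tri(*rs):
    A=b=0
    for o,d in rs:
        P=np.eye(3)-np.outer(d,d);A=A+P;b=b+P@o
    p=np.linalg.solve(A,b)
    return p.round(4),[round(float(np.linalg.norm(np.cross(p-o,d)))*1000,1) for o,d in rs]
def totool(p):
    s=arm.get_state(); from scipy.spatial.transform import Rotation as R
    return (R.from_euler("xyz",s["ee_rot"]).as_matrix().T@(np.array(p)-s["eef_pos"])).round(4)
E
python3 - <<'E'
from h import *
im=[]
for c,(u,v) in (("scene",(334,215)),("side",(402,272))):
    f=arm.grab_frame(c); im.append(cv2.resize(f[v-25:v+25,u-35:u+35],None,fx=8,fy=8,interpolation=0)[:300*2])
cv2.imwrite("pics/bell.png",cv2.resize(np.vstack(im),(420,600)))
for n,a,b in (("bell",(334,212),(402,268.5)),("small",(168,239),(347,196)),("low",(393,241),(368,316)),("large",(222,253),(337,224))):
    print(n,*tri(ray("scene",a),ray("side",b)))
print(totool([.463,.018,.245]))
E
```

```text
bell [0.4634 0.0164 0.0542] [0.2, 0.2]
small [ 0.6177 -0.3035  0.0242] [0.6, 0.6]
low [0.5073 0.1515 0.0476] [2.2, 2.2]
large [ 0.6183 -0.179   0.0188] [0.1, 0.1]
[-4.392e-01  5.275e-01  4.000e-04]
```

View pics/bell.png

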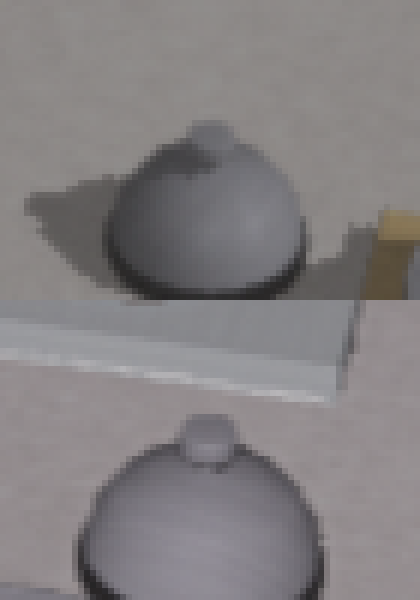

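The crop puts the knob at scene (334,212) and side (402,268). The triangulated points agree with the networks and the stated heights: bell 54 mm, small heart 24–26 mm, tin rim 48–52 mm. I'll shut the gripper and go above the bell.

>>> move_arm(increments=[{"jaw": -1, "dx": -0.0183, "dy": 0.022}, {"jaw": -1, "dx": -0.0183, "dy": 0.022}, {"jaw": -1, "dx": -0.0183, "dy": 0.022}, {"jaw": -1, "dx": -0.0183, "dy": 0.022}, {"jaw": -1, "dx": -0.0183, "dy": 0.022}, {"jaw": -1, "dx": -0.0183, "dy": 0.022}, {"jaw": -1, "dx": -0.0183, "dy": 0.022}, {"jaw": -1, "dx": -0.0183, "dy": 0.022}, {"jaw": -1, "dx": -0.0183, "dy": 0.022}, {"jaw": -1, "dx": -0.0183, "dy": 0.022}, {"jaw": -1, "dx": -0.0183, "dy": 0.022}, {"jaw": -1, "dx": -0.0183, "dy": 0.022}], force=10)

```text
$.increments[0]: bad value
```

>>> move_arm(increments=[{"jaw": -1, "dx": -0.0183, "dy": 0.022}, {"jaw": -1, "dx": -0.0183, "dy": 0.022}, {"jaw": -1, "dx": -0.0183, "dy": 0.022}, {"jaw": -1, "dx": -0.0183, "dy": 0.022}, {"jaw": -1, "dx": -0.0183, "dy": 0.022}, {"jaw": -1, "dx": -0.0183, "dy": 0.022}, {"jaw": -1, "dx": -0.0183, "dy": 0.022}, {"jaw": -1, "dx": -0.0183, "dy": 0.022}, {"jaw": -1, "dx": -0.0183, "dy": 0.022}, {"jaw": -1, "dx": -0.0183, "dy": 0.022}, {"jaw": -1, "dx": -0.0183, "dy": 0.022}, {"jaw": -1, "dx": -0.0183, "dy": 0.022}])

```text
$.increments[0]: bad value
```

>>> move_arm(increments=[{"jaw": -1, "dz": 0.02}, {"jaw": -1, "dz": 0.02}, {"jaw": -1, "dz": 0.02}, {"jaw": -1, "dz": 0.02}, {"jaw": -1}, {"jaw": -1}, {"jaw": -1}, {"jaw": -1}])

```text
$.increments[0]: bad value
```

Run:
```python
from h import *
cv2.imwrite("pics/w1.png",arm.grab_frame("wrist"))
look(["wrist"],["bell_top","bell","low_tin_mouth","small_heart_top"])
print(totool([.4635,.017,.085]))
s=arm.get_state(); print(s["t"],s["eef_pos"],s["ee_rot"],s["width"],s["force"])
```

```text
wrist bell_top []
wrist bell []
wrist low_tin_mouth [([0.507, 0.151, 0.052], 0.49)]
wrist small_heart_top []
[-0.4394  0.5264  0.1603]
1.25 [ 0.23952343 -0.63107038  0.24537045] [-3.14155679e+00 -3.26784346e-05 -2.77875912e+00] 0.08793047278716958 [ 0.10191948  0.37920834 -0.19135481]
```

View pics/w1.png

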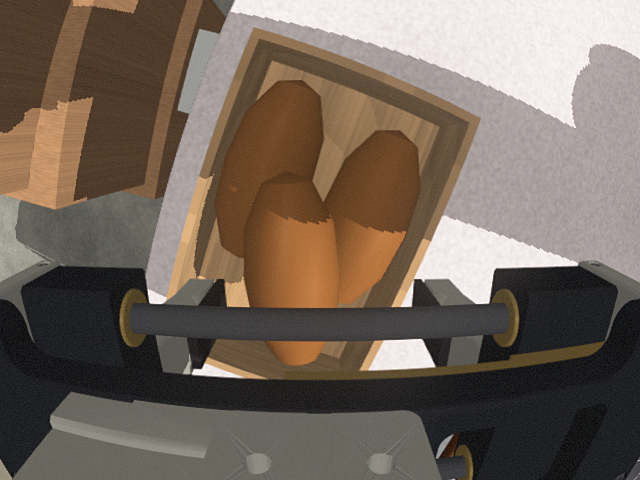

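The moves were refused and the arm hasn't moved; the wrist still shows the bread box below the start position. Rows probably need all five keys, so I'll try one call.

>>> move_arm(increments=[{"jaw": -1, "dx": -0.0183, "dy": 0.022, "dz": 0, "twist": 0}, {"jaw": -1, "dx": -0.0183, "dy": 0.022, "dz": 0, "twist": 0}, {"jaw": -1, "dx": -0.0183, "dy": 0.022, "dz": 0, "twist": 0}, {"jaw": -1, "dx": -0.0183, "dy": 0.022, "dz": 0, "twist": 0}, {"jaw": -1, "dx": -0.0183, "dy": 0.022, "dz": 0, "twist": 0}, {"jaw": -1, "dx": -0.0183, "dy": 0.022, "dz": 0, "twist": 0}, {"jaw": -1, "dx": -0.0183, "dy": 0.022, "dz": 0, "twist": 0}, {"jaw": -1, "dx": -0.0183, "dy": 0.022, "dz": 0, "twist": 0}, {"jaw": -1, "dx": -0.0183, "dy": 0.022, "dz": 0, "twist": 0}, {"jaw": -1, "dx": -0.0183, "dy": 0.022, "dz": 0, "twist": 0}, {"jaw": -1, "dx": -0.0183, "dy": 0.022, "dz": 0, "twist": 0}, {"jaw": -1, "dx": -0.0183, "dy": 0.022, "dz": 0, "twist": 0}], force=10)

```text
t: 2.25
eef_pos: [0.3514, -0.305, 0.2456]
ee_rot: [-3.141, 0.001, -2.779]
force: [0.1, -0.4, -1.1]
width: 0.0133
gripper_force: 0.0
```

>>> move_arm(increments=[{"jaw": -1, "dx": -0.0183, "dy": 0.022, "dz": 0, "twist": 0}, {"jaw": -1, "dx": -0.0183, "dy": 0.022, "dz": 0, "twist": 0}, {"jaw": -1, "dx": -0.0183, "dy": 0.022, "dz": 0, "twist": 0}, {"jaw": -1, "dx": -0.0183, "dy": 0.022, "dz": 0, "twist": 0}, {"jaw": -1, "dx": -0.0183, "dy": 0.022, "dz": 0, "twist": 0}, {"jaw": -1, "dx": -0.0183, "dy": 0.022, "dz": 0, "twist": 0}, {"jaw": -1, "dx": -0.0183, "dy": 0.022, "dz": 0, "twist": 0}, {"jaw": -1, "dx": -0.0183, "dy": 0.022, "dz": 0, "twist": 0}, {"jaw": -1, "dx": -0.0183, "dy": 0.022, "dz": 0, "twist": 0}, {"jaw": -1, "dx": -0.0183, "dy": 0.022, "dz": 0, "twist": 0}, {"jaw": -1, "dx": -0.0183, "dy": 0.022, "dz": 0, "twist": 0}, {"jaw": -1, "dx": -0.0183, "dy": 0.022, "dz": 0, "twist": 0}])

```text
t: 3.25
eef_pos: [0.463, 0.0199, 0.2457]
ee_rot: [3.142, 0.001, -2.778]
force: [1.1, -0.7, -0.4]
width: 0.0006
gripper_force: 0.0
```

>>> move_arm(increments=[{"jaw": -1, "dx": 0, "dy": 0, "dz": 0.02, "twist": 0}, {"jaw": -1, "dx": 0, "dy": 0, "dz": 0.02, "twist": 0}, {"jaw": -1, "dx": 0, "dy": 0, "dz": 0.02, "twist": 0}, {"jaw": -1, "dx": 0, "dy": 0, "dz": 0.02, "twist": 0}, {"jaw": -1, "dx": 0, "dy": 0, "dz": 0, "twist": 0}, {"jaw": -1, "dx": 0, "dy": 0, "dz": 0, "twist": 0}, {"jaw": -1, "dx": 0, "dy": 0, "dz": 0, "twist": 0}, {"jaw": -1, "dx": 0, "dy": 0, "dz": 0, "twist": 0}])

```text
t: 3.92
eef_pos: [0.4636, 0.0187, 0.1668]
ee_rot: [-3.141, 0.002, -2.779]
force: [-0.1, -0.6, 0.1]
width: 0.0008
gripper_force: 0.0
```

Run:
```python
from h import *
cv2.imwrite("pics/w2.png",arm.grab_frame("wrist"))
arm.grab_frame("scene");arm.grab_frame("side")
look(["wrist"],["bell_top","bell","low_tin_mouth","round_bread_top"])
print(totool([.4635,.017,.085]))
s=arm.get_state(); print(s["t"],s["eef_pos"],s["ee_rot"],s["width"],s["force"])
```

```text
wrist bell_top [([0.462, 0.016, 0.049], 0.98), ([0.565, 0.295, 0.054], 0.72)]
wrist bell [([0.466, 0.018, -0.002], 0.89)]
wrist low_tin_mouth []
wrist round_bread_top [([0.499, -0.168, 0.031], 0.61)]
[-0.     -0.0016  0.0807]
4.2667 [0.46285737 0.01845564 0.16569478] [ 3.14155701e+00  6.02879974e-04 -2.77885496e+00] 0.0005750243382966197 [ 0.88145713 -0.17162586  0.00326867]
```

View pics/w2.png

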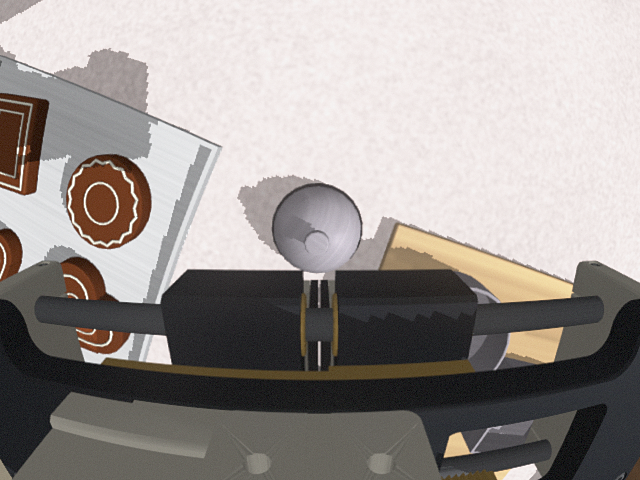

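The wrist picture shows the bell at (317,230) with its knob at (316,243), straight in line with the closed fingers. Detection agrees within 2 mm, so I'll go down to just above the knob.

>>> move_arm(increments=[{"jaw": -1, "dx": 0, "dy": -0.0015, "dz": 0.02, "twist": 0}, {"jaw": -1, "dx": 0, "dy": 0, "dz": 0.02, "twist": 0}, {"jaw": -1, "dx": 0, "dy": 0, "dz": 0.02, "twist": 0}, {"jaw": -1, "dx": 0, "dy": 0, "dz": 0.02, "twist": 0}, {"jaw": -1, "dx": 0, "dy": 0, "dz": 0, "twist": 0}, {"jaw": -1, "dx": 0, "dy": 0, "dz": 0, "twist": 0}, {"jaw": -1, "dx": 0, "dy": 0, "dz": 0, "twist": 0}])

```text
t: 4.85
eef_pos: [0.4639, 0.0172, 0.0863]
ee_rot: [-3.141, 0.001, -2.778]
force: [-0.6, -0.2, -0.0]
width: 0.0006
gripper_force: 0.0
```

>>> move_arm(increments=[{"jaw": -1, "dx": 0, "dy": 0, "dz": 0.002, "twist": 0}, {"jaw": -1, "dx": 0, "dy": 0, "dz": 0.002, "twist": 0}, {"jaw": -1, "dx": 0, "dy": 0, "dz": 0.002, "twist": 0}, {"jaw": -1, "dx": 0, "dy": 0, "dz": 0.002, "twist": 0}, {"jaw": -1, "dx": 0, "dy": 0, "dz": 0.002, "twist": 0}, {"jaw": -1, "dx": 0, "dy": 0, "dz": 0.002, "twist": 0}, {"jaw": -1, "dx": 0, "dy": 0, "dz": 0, "twist": 0}, {"jaw": -1, "dx": 0, "dy": 0, "dz": 0, "twist": 0}, {"jaw": -1, "dx": 0, "dy": 0, "dz": 0, "twist": 0}])

```text
t: 5.6
eef_pos: [0.4632, 0.017, 0.0733]
ee_rot: [-3.142, -0.0, -2.779]
force: [0.0, -0.3, 0.5]
width: 0.0004
gripper_force: 0.0
```

>>> move_arm(increments=[{"jaw": -1, "dx": 0, "dy": 0, "dz": 0.001, "twist": 0}, {"jaw": -1, "dx": 0, "dy": 0, "dz": 0.001, "twist": 0}, {"jaw": -1, "dx": 0, "dy": 0, "dz": 0.001, "twist": 0}, {"jaw": -1, "dx": 0, "dy": 0, "dz": 0, "twist": 0}, {"jaw": -1, "dx": 0, "dy": 0, "dz": 0, "twist": 0}, {"jaw": -1, "dx": 0, "dy": 0, "dz": 0, "twist": 0}])

```text
t: 6.1
eef_pos: [0.4634, 0.0171, 0.0705]
ee_rot: [-3.142, 0.0, -2.779]
force: [-0.5, -0.4, 3.2]
width: 0.0003
gripper_force: 1.4
```

>>> move_arm(increments=[{"jaw": -1, "dx": 0, "dy": 0, "dz": 0.001, "twist": 0}, {"jaw": -1, "dx": 0, "dy": 0, "dz": 0.0005, "twist": 0}, {"jaw": -1, "dx": 0, "dy": 0, "dz": 0, "twist": 0}, {"jaw": -1, "dx": 0, "dy": 0, "dz": 0, "twist": 0}, {"jaw": -1, "dx": 0, "dy": 0, "dz": 0, "twist": 0}])

```text
t: 6.52
eef_pos: [0.4633, 0.0171, 0.0689]
ee_rot: [-3.142, 0.0, -2.779]
force: [0.2, -0.4, 3.5]
width: 0.0004
gripper_force: 1.9
```

>>> move_arm(increments=[{"jaw": -1, "dx": 0, "dy": 0, "dz": 0.0005, "twist": 0}, {"jaw": -1, "dx": 0, "dy": 0, "dz": 0.0005, "twist": 0}, {"jaw": -1, "dx": 0, "dy": 0, "dz": 0, "twist": 0}, {"jaw": -1, "dx": 0, "dy": 0, "dz": 0, "twist": 0}, {"jaw": -1, "dx": 0, "dy": 0, "dz": 0, "twist": 0}])

```text
t: 6.93
eef_pos: [0.4634, 0.0171, 0.068]
ee_rot: [-3.142, 0.0, -2.779]
force: [-1.6, 0.2, 6.8]
width: 0.0005
gripper_force: 3.3
```

>>> move_arm(increments=[{"jaw": -1, "dx": 0, "dy": 0, "dz": 0.0005, "twist": 0}, {"jaw": -1, "dx": 0, "dy": 0, "dz": 0, "twist": 0}, {"jaw": -1, "dx": 0, "dy": 0, "dz": 0, "twist": 0}])

```text
t: 7.18
eef_pos: [0.4634, 0.0171, 0.0679]
ee_rot: [-3.141, 0.0, -2.778]
force: [-2.9, -0.3, 12.7]
width: 0.0006
gripper_force: 5.9
```

The force rose to 12.7 N while the height stopped changing, so the knob is on its hard stop. I'll release it and lift.

>>> move_arm(increments=[{"jaw": -1, "dx": 0, "dy": 0, "dz": -0.002, "twist": 0}, {"jaw": -1, "dx": 0, "dy": 0, "dz": -0.004, "twist": 0}, {"jaw": -1, "dx": 0, "dy": 0, "dz": -0.01, "twist": 0}, {"jaw": -1, "dx": 0, "dy": 0, "dz": -0.02, "twist": 0}, {"jaw": -1, "dx": 0, "dy": 0, "dz": -0.03, "twist": 0}, {"jaw": -1, "dx": 0, "dy": 0, "dz": -0.03, "twist": 0}, {"jaw": -1, "dx": 0, "dy": 0, "dz": -0.03, "twist": 0}, {"jaw": -1, "dx": 0, "dy": 0, "dz": -0.03, "twist": 0}, {"jaw": -1, "dx": 0, "dy": 0, "dz": -0.02, "twist": 0}, {"jaw": -1, "dx": 0, "dy": 0, "dz": 0, "twist": 0}, {"jaw": -1, "dx": 0, "dy": 0, "dz": 0, "twist": 0}])

```text
t: 8.1
eef_pos: [0.4635, 0.0173, 0.2442]
ee_rot: [3.141, 0.002, -2.779]
force: [0.3, -0.5, -1.0]
width: 0.0001
gripper_force: 0.0
```

Run:
```python
from h import *
for c in("scene","side","wrist"):arm.grab_frame(c)
look(["scene","side","wrist"],["small_heart_top","low_tin_mouth"])
s=arm.get_state(); print(s["t"],s["eef_pos"],s["force"])
print(totool([.619,-.307,.245]))
```

```text
scene small_heart_top [([0.622, -0.305, 0.023], 0.92)]
scene low_tin_mouth [([0.51, 0.155, 0.052], 0.92)]
side small_heart_top [([0.618, -0.304, 0.026], 0.87)]
side low_tin_mouth [([0.513, 0.153, 0.05], 0.68)]
wrist small_heart_top [([0.621, -0.307, 0.028], 0.63)]
wrist low_tin_mouth []
8.55 [0.46313473 0.01698383 0.24284862] [ 0.00826739 -0.55352108  0.08492314]
[-0.0307 -0.3582 -0.0022]
```

>>> move_arm(increments=[{"jaw": -1, "dx": -0.0027, "dy": -0.0298, "dz": 0, "twist": 0}, {"jaw": -1, "dx": -0.0027, "dy": -0.0298, "dz": 0, "twist": 0}, {"jaw": -1, "dx": -0.0027, "dy": -0.0298, "dz": 0, "twist": 0}, {"jaw": -1, "dx": -0.0027, "dy": -0.0298, "dz": 0, "twist": 0}, {"jaw": -1, "dx": -0.0027, "dy": -0.0298, "dz": 0, "twist": 0}, {"jaw": -1, "dx": -0.0027, "dy": -0.0298, "dz": 0, "twist": 0}, {"jaw": -1, "dx": -0.0027, "dy": -0.0298, "dz": 0, "twist": 0}, {"jaw": -1, "dx": -0.0027, "dy": -0.0298, "dz": 0, "twist": 0}, {"jaw": -1, "dx": -0.0027, "dy": -0.0298, "dz": 0, "twist": 0}, {"jaw": -1, "dx": -0.0027, "dy": -0.0298, "dz": 0, "twist": 0}, {"jaw": -1, "dx": -0.0027, "dy": -0.0298, "dz": 0, "twist": 0}, {"jaw": -1, "dx": -0.0027, "dy": -0.0298, "dz": 0, "twist": 0}])

```text
t: 9.55
eef_pos: [0.6209, -0.3073, 0.2427]
ee_rot: [3.141, -0.001, -2.779]
force: [1.1, 0.1, 1.1]
width: 0.0005
gripper_force: 0.0
```

>>> move_arm(increments=[{"jaw": -1, "dx": 0, "dy": 0, "dz": 0.025, "twist": 0}, {"jaw": -1, "dx": 0, "dy": 0, "dz": 0.025, "twist": 0}, {"jaw": -1, "dx": 0, "dy": 0, "dz": 0.025, "twist": 0}, {"jaw": -1, "dx": 0, "dy": 0, "dz": 0.015, "twist": 0}, {"jaw": -1, "dx": 0, "dy": 0, "dz": 0, "twist": 0}, {"jaw": -1, "dx": 0, "dy": 0, "dz": 0, "twist": 0}, {"jaw": -1, "dx": 0, "dy": 0, "dz": 0, "twist": 0}])

```text
t: 10.13
eef_pos: [0.6212, -0.3061, 0.1545]
ee_rot: [-3.14, 0.001, -2.778]
force: [0.3, -0.5, 0.0]
width: 0.0006
gripper_force: 0.0
```

Run:
```python
from h import *
cv2.imwrite("pics/w3.png",arm.grab_frame("wrist"))
look(["wrist"],["small_heart_top","large_heart_top","slab_bread_top"])
s=arm.get_state(); print(s["t"],s["eef_pos"],s["force"])
print(totool([.620,-.306,.065]))
```

```text
wrist small_heart_top [([0.618, -0.311, 0.024], 0.97)]
wrist large_heart_top [([0.629, -0.18, 0.03], 0.87)]
wrist slab_bread_top [([0.481, -0.299, 0.026], 0.57)]
10.3333 [ 0.62115157 -0.30584738  0.15488479] [-0.64495613  0.53893154 -0.10094684]
[0.0013 0.0004 0.0899]
```

View pics/w3.png

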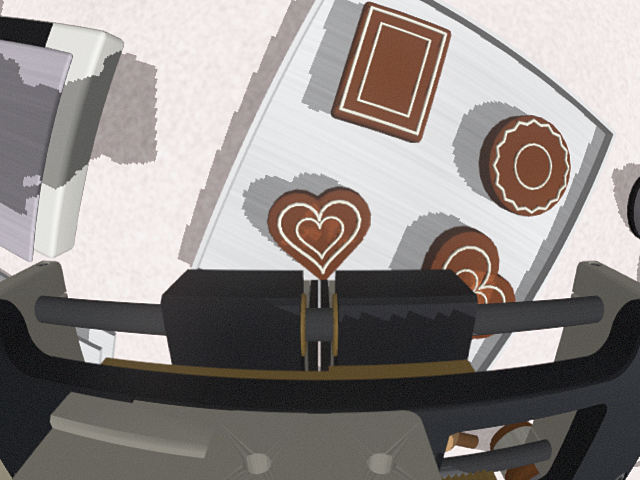

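The picture shows the small heart at (320,232) directly in line with the fingertips; the large heart is behind the gripper at (470,280). I'll go down 90 mm and hold.

>>> move_arm(increments=[{"jaw": -1, "dx": 0.001, "dy": -0.001, "dz": 0.02, "twist": 0}, {"jaw": -1, "dx": 0, "dy": 0, "dz": 0.02, "twist": 0}, {"jaw": -1, "dx": 0, "dy": 0, "dz": 0.02, "twist": 0}, {"jaw": -1, "dx": 0, "dy": 0, "dz": 0.02, "twist": 0}, {"jaw": -1, "dx": 0, "dy": 0, "dz": 0.01, "twist": 0}, {"jaw": -1, "dx": 0, "dy": 0, "dz": 0, "twist": 0}, {"jaw": -1, "dx": 0, "dy": 0, "dz": 0, "twist": 0}, {"jaw": -1, "dx": 0, "dy": 0, "dz": 0, "twist": 0}, {"jaw": -1, "dx": 0, "dy": 0, "dz": 0, "twist": 0}, {"jaw": -1, "dx": 0, "dy": 0, "dz": 0, "twist": 0}, {"jaw": -1, "dx": 0, "dy": 0, "dz": 0, "twist": 0}, {"jaw": -1, "dx": 0, "dy": 0, "dz": 0, "twist": 0}])

```text
t: 11.33
eef_pos: [0.6201, -0.3071, 0.064]
ee_rot: [-3.141, 0.001, -2.779]
force: [-0.5, -0.2, 0.6]
width: 0.0005
gripper_force: 0.0
```

>>> move_arm(increments=[{"jaw": -1, "dx": 0, "dy": 0, "dz": 0, "twist": 0}, {"jaw": -1, "dx": 0, "dy": 0, "dz": 0, "twist": 0}, {"jaw": -1, "dx": 0, "dy": 0, "dz": 0, "twist": 0}, {"jaw": -1, "dx": 0, "dy": 0, "dz": 0, "twist": 0}, {"jaw": -1, "dx": 0, "dy": 0, "dz": 0, "twist": 0}, {"jaw": -1, "dx": 0, "dy": 0, "dz": 0, "twist": 0}, {"jaw": -1, "dx": 0, "dy": 0, "dz": 0, "twist": 0}, {"jaw": -1, "dx": 0, "dy": 0, "dz": 0, "twist": 0}, {"jaw": -1, "dx": 0, "dy": 0, "dz": 0, "twist": 0}, {"jaw": -1, "dx": 0, "dy": 0, "dz": 0, "twist": 0}, {"jaw": -1, "dx": 0, "dy": 0, "dz": 0, "twist": 0}, {"jaw": -1, "dx": 0, "dy": 0, "dz": 0, "twist": 0}])

```text
t: 12.33
eef_pos: [0.6199, -0.307, 0.0633]
ee_rot: [3.142, -0.0, -2.779]
force: [-0.1, 0.1, -0.4]
width: 0.0002
gripper_force: 0.0
```

>>> move_arm(increments=[{"jaw": -1, "dx": 0, "dy": 0, "dz": 0, "twist": 0}, {"jaw": -1, "dx": 0, "dy": 0, "dz": 0, "twist": 0}, {"jaw": -1, "dx": 0, "dy": 0, "dz": 0, "twist": 0}, {"jaw": -1, "dx": 0, "dy": 0, "dz": 0, "twist": 0}, {"jaw": -1, "dx": 0, "dy": 0, "dz": 0, "twist": 0}, {"jaw": -1, "dx": 0, "dy": 0, "dz": 0, "twist": 0}, {"jaw": -1, "dx": 0, "dy": 0, "dz": 0, "twist": 0}, {"jaw": -1, "dx": 0, "dy": 0, "dz": 0, "twist": 0}])

```text
t: 13.0
eef_pos: [0.6199, -0.3071, 0.0634]
ee_rot: [-3.142, -0.0, -2.779]
force: [0.3, -0.9, -0.5]
width: 0.0005
gripper_force: 0.0
```

Run:
```python
from h import *
f=arm.grab_frame("side"); cv2.imwrite("pics/s3.png",cv2.resize(f[120:280,260:460],None,fx=3,fy=3))
s=arm.get_state(); print(s["t"],s["eef_pos"],s["force"])
print(totool([.5105,.154,.245]))
```

```text
13.05 [ 0.61990163 -0.30707034  0.06335905] [-0.04594594  0.60852422  0.02234773]
[-0.0614  0.4699 -0.1817]
```

View pics/s3.png

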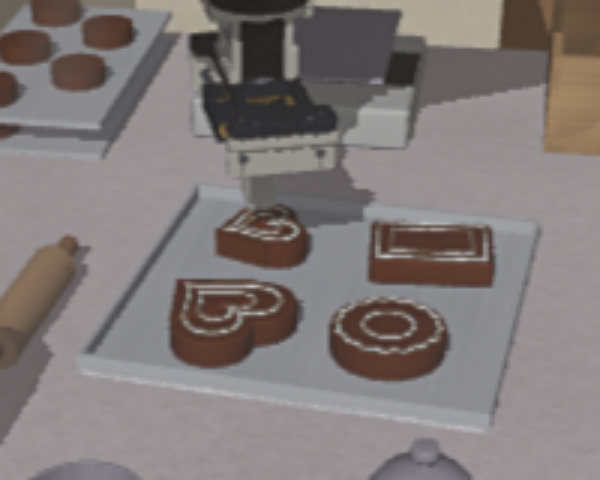

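The crop shows the fingertips just above the small heart at (262,205), clear of it, and held for over two seconds. I'll lift and go to the low tin.

>>> move_arm(increments=[{"jaw": -1, "dx": 0, "dy": 0, "dz": -0.01, "twist": 0}, {"jaw": -1, "dx": 0, "dy": 0, "dz": -0.03, "twist": 0}, {"jaw": -1, "dx": 0, "dy": 0, "dz": -0.03, "twist": 0}, {"jaw": -1, "dx": 0, "dy": 0, "dz": -0.03, "twist": 0}, {"jaw": -1, "dx": 0, "dy": 0, "dz": -0.03, "twist": 0}, {"jaw": -1, "dx": 0, "dy": 0, "dz": -0.03, "twist": 0}, {"jaw": -1, "dx": 0, "dy": 0, "dz": -0.022, "twist": 0}, {"jaw": -1, "dx": 0, "dy": 0, "dz": 0, "twist": 0}])

```text
t: 13.72
eef_pos: [0.6219, -0.3081, 0.2528]
ee_rot: [-3.135, 0.007, -2.778]
force: [0.6, -0.7, 0.8]
width: 0.0002
gripper_force: 0.0
```

>>> move_arm(increments=[{"jaw": -1, "dx": -0.0038, "dy": 0.0294, "dz": 0, "twist": 0}, {"jaw": -1, "dx": -0.0038, "dy": 0.0294, "dz": 0, "twist": 0}, {"jaw": -1, "dx": -0.0038, "dy": 0.0294, "dz": 0, "twist": 0}, {"jaw": -1, "dx": -0.0038, "dy": 0.0294, "dz": 0, "twist": 0}, {"jaw": -1, "dx": -0.0038, "dy": 0.0294, "dz": 0, "twist": 0}, {"jaw": -1, "dx": -0.0038, "dy": 0.0294, "dz": 0, "twist": 0}, {"jaw": -1, "dx": -0.0038, "dy": 0.0294, "dz": 0, "twist": 0}, {"jaw": -1, "dx": -0.0038, "dy": 0.0294, "dz": 0, "twist": 0}])

```text
t: 14.38
eef_pos: [0.5642, -0.0752, 0.2461]
ee_rot: [-3.141, 0.001, -2.779]
force: [-0.8, 0.7, -0.1]
width: 0.0
gripper_force: 0.0
```

>>> move_arm(increments=[{"jaw": -1, "dx": -0.0038, "dy": 0.0294, "dz": 0, "twist": 0}, {"jaw": -1, "dx": -0.0038, "dy": 0.0294, "dz": 0, "twist": 0}, {"jaw": -1, "dx": -0.0038, "dy": 0.0294, "dz": 0, "twist": 0}, {"jaw": -1, "dx": -0.0038, "dy": 0.0294, "dz": 0, "twist": 0}, {"jaw": -1, "dx": -0.0038, "dy": 0.0294, "dz": 0, "twist": 0}, {"jaw": -1, "dx": -0.0038, "dy": 0.0294, "dz": 0, "twist": 0}, {"jaw": -1, "dx": -0.0038, "dy": 0.0294, "dz": 0, "twist": 0}, {"jaw": -1, "dx": -0.0038, "dy": 0.0294, "dz": 0, "twist": 0}, {"jaw": -1, "dx": 0, "dy": 0, "dz": 0, "twist": 0}, {"jaw": -1, "dx": 0, "dy": 0, "dz": 0, "twist": 0}])

```text
t: 15.22
eef_pos: [0.5094, 0.1556, 0.2459]
ee_rot: [3.141, 0.001, -2.776]
force: [0.7, -0.1, -0.6]
width: 0.0005
gripper_force: 0.0
```

Run:
```python
from h import *
cv2.imwrite("pics/w4.png",arm.grab_frame("wrist"))
look(["wrist"],["low_tin_mouth","tall_tin_mouth","square_tin_mouth"])
s=arm.get_state(); print(s["t"],s["eef_pos"],s["force"])
print(totool([.5105,.154,.091]))
```

```text
wrist low_tin_mouth [([0.505, 0.153, 0.053], 0.96)]
wrist tall_tin_mouth []
wrist square_tin_mouth []
15.4167 [0.50990893 0.15352582 0.24557923] [-0.20154637 -1.1416301  -0.17552732]
[-0.0007  0.0002  0.1546]
```

View pics/w4.png

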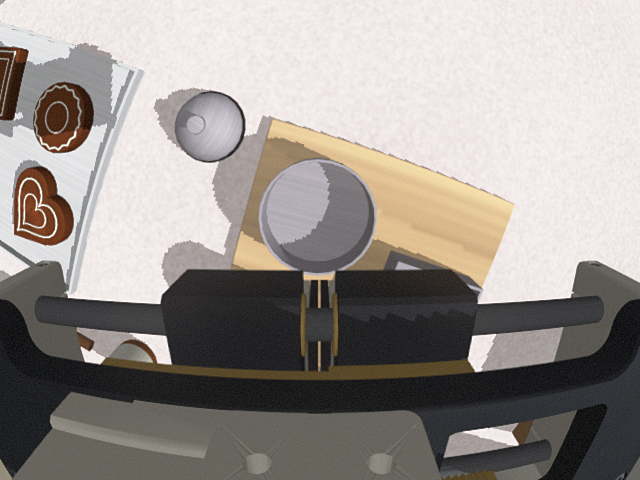

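The picture shows the low round tin at (318,216), directly ahead of the fingertips, with the bell at (210,127) and its knob up. I'll go down 154 mm and hold.

>>> move_arm(increments=[{"jaw": -1, "dx": 0, "dy": 0, "dz": 0.02, "twist": 0}, {"jaw": -1, "dx": 0, "dy": 0, "dz": 0.025, "twist": 0}, {"jaw": -1, "dx": 0, "dy": 0, "dz": 0.025, "twist": 0}, {"jaw": -1, "dx": 0, "dy": 0, "dz": 0.025, "twist": 0}, {"jaw": -1, "dx": 0, "dy": 0, "dz": 0.025, "twist": 0}, {"jaw": -1, "dx": 0, "dy": 0, "dz": 0.02, "twist": 0}, {"jaw": -1, "dx": 0, "dy": 0, "dz": 0.014, "twist": 0}, {"jaw": -1, "dx": 0, "dy": 0, "dz": 0, "twist": 0}, {"jaw": -1, "dx": 0, "dy": 0, "dz": 0, "twist": 0}, {"jaw": -1, "dx": 0, "dy": 0, "dz": 0, "twist": 0}, {"jaw": -1, "dx": 0, "dy": 0, "dz": 0, "twist": 0}, {"jaw": -1, "dx": 0, "dy": 0, "dz": 0, "twist": 0}])

```text
t: 16.42
eef_pos: [0.5105, 0.1545, 0.0926]
ee_rot: [3.141, 0.002, -2.779]
force: [0.7, -0.4, -0.4]
width: 0.0006
gripper_force: 0.0
```

>>> move_arm(increments=[{"jaw": -1, "dx": 0, "dy": 0, "dz": 0, "twist": 0}, {"jaw": -1, "dx": 0, "dy": 0, "dz": 0, "twist": 0}, {"jaw": -1, "dx": 0, "dy": 0, "dz": 0, "twist": 0}, {"jaw": -1, "dx": 0, "dy": 0, "dz": 0, "twist": 0}, {"jaw": -1, "dx": 0, "dy": 0, "dz": 0, "twist": 0}, {"jaw": -1, "dx": 0, "dy": 0, "dz": 0, "twist": 0}, {"jaw": -1, "dx": 0, "dy": 0, "dz": 0, "twist": 0}, {"jaw": -1, "dx": 0, "dy": 0, "dz": 0, "twist": 0}, {"jaw": -1, "dx": 0, "dy": 0, "dz": 0, "twist": 0}, {"jaw": -1, "dx": 0, "dy": 0, "dz": 0, "twist": 0}, {"jaw": -1, "dx": 0, "dy": 0, "dz": 0, "twist": 0}, {"jaw": -1, "dx": 0, "dy": 0, "dz": 0, "twist": 0}])

```text
t: 17.42
eef_pos: [0.5098, 0.1543, 0.0914]
ee_rot: [-3.142, 0.0, -2.779]
force: [0.4, -0.1, 0.7]
width: 0.0005
gripper_force: 0.0
```

>>> move_arm(increments=[{"jaw": -1, "dx": 0, "dy": 0, "dz": 0, "twist": 0}, {"jaw": -1, "dx": 0, "dy": 0, "dz": 0, "twist": 0}, {"jaw": -1, "dx": 0, "dy": 0, "dz": 0, "twist": 0}, {"jaw": -1, "dx": 0, "dy": 0, "dz": 0, "twist": 0}, {"jaw": -1, "dx": 0, "dy": 0, "dz": 0, "twist": 0}, {"jaw": -1, "dx": 0, "dy": 0, "dz": 0, "twist": 0}, {"jaw": -1, "dx": 0, "dy": 0, "dz": 0, "twist": 0}, {"jaw": -1, "dx": 0, "dy": 0, "dz": 0, "twist": 0}, {"jaw": -1, "dx": 0, "dy": 0, "dz": 0, "twist": 0}, {"jaw": -1, "dx": 0, "dy": 0, "dz": 0, "twist": 0}])

```text
t: 18.25
eef_pos: [0.5098, 0.1543, 0.0913]
ee_rot: [-3.142, -0.0, -2.779]
force: [-0.2, 0.1, -0.3]
width: 0.0008
gripper_force: 0.0
```

Run:
```python
from h import *
f=arm.grab_frame("side"); cv2.imwrite("pics/s4.png",cv2.resize(f[180:450,200:440],None,fx=2,fy=2))
s=arm.get_state(); print(s["t"],s["eef_pos"],s["force"])
```

```text
18.3 [0.50980718 0.15429049 0.09136465] [ 0.30395594  0.4746863  -0.01328992]
```

View pics/s4.png

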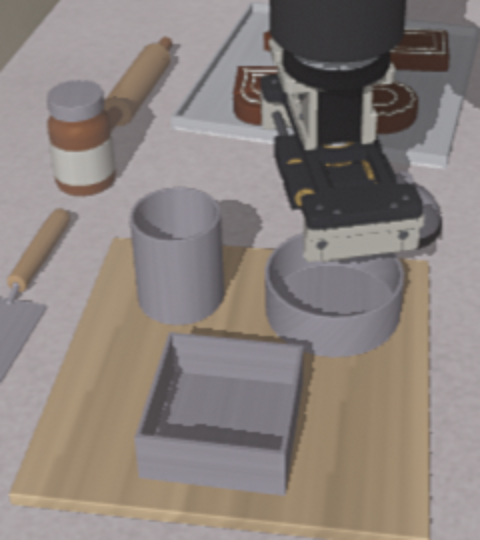

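The crop shows the hand over the low tin at (335,290), clear of the tall tin at (178,250) and the square tin at (222,410). It was held for over two seconds, so I'll lift and hand in.

>>> move_arm(increments=[{"jaw": -1, "dx": 0, "dy": 0, "dz": -0.01, "twist": 0}, {"jaw": -1, "dx": 0, "dy": 0, "dz": -0.03, "twist": 0}, {"jaw": -1, "dx": 0, "dy": 0, "dz": -0.03, "twist": 0}, {"jaw": -1, "dx": 0, "dy": 0, "dz": -0.03, "twist": 0}, {"jaw": -1, "dx": 0, "dy": 0, "dz": -0.03, "twist": 0}, {"jaw": -1, "dx": 0, "dy": 0, "dz": -0.03, "twist": 0}, {"jaw": -1, "dx": 0, "dy": 0, "dz": -0.01, "twist": 0}, {"jaw": -1, "dx": 0, "dy": 0, "dz": 0, "twist": 0}, {"jaw": -1, "dx": 0, "dy": 0, "dz": 0, "twist": 0}, {"jaw": -1, "dx": 0, "dy": 0, "dz": 0, "twist": 0}, {"jaw": -1, "dx": 0, "dy": 0, "dz": 0, "twist": 0}, {"jaw": -1, "dx": 0, "dy": 0, "dz": 0, "twist": 0}])

```text
t: 19.3
eef_pos: [0.5094, 0.154, 0.2603]
ee_rot: [-3.141, -0.002, -2.779]
force: [0.7, -0.6, -0.0]
width: 0.0003
gripper_force: 0.0
```

Run:
```python
from h import *
s=arm.get_state(); print(s["t"],s["eef_pos"])
if s["eef_pos"][2]>.23: print(arm.job_done())
```

```text
19.3 [0.50939238 0.1540285  0.2602579 ]
the job is handed in; nothing more can be done
None
```

I pressed the bell's knob to its stop and released it, pointed at the small heart and then the low round tin for over two seconds each, raised the hand to 26 cm and handed the job in at 19.3 s; no verdict came back.

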